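Turn the rinsed beaker over to drain

ROBOT

A 6-joint arm with a two-finger parallel gripper is mounted at the origin on the work surface. World frame = base frame: x ahead of the robot, y to its left, z up, the work surface at z = 0. Lengths are in mm, angles in rad, forces in N, time in s.
With the tool pointing down it reaches from about 275 to 750 mm from the base axis. Payload 10.2 kg.
Tool frame: the origin (TCP) lies on the front face of the gripper's body, between the roots of the fingers; the fingertips stand 73 mm ahead of it and the grasp point (between the pads) lies 54 mm ahead of it; z points along the fingers, y is the line along which they close (so a half turn about z gives the same grasp; the last joint's range is limited). The gripper opens to 85 mm and grips with 20 to 120 N. Pads are 22 mm wide; open, the fingers measure 114 mm over their backs; the gripper's body (76 mm by 85 mm) begins 54 mm behind the grasp point. The pads swing forward as they close: fully open they stand 13 mm farther back than shut.
Start: joints at [-1.427, 0.313, 1.498, -0, 1.331, -0.223], TCP at [188.269, -490.088, 303.894] pointing down, gripper open.
Joint ranges: [-2.94, 2.94], [-0.97, 2.17], [0.19, 2.56], [-1.23, 4.37], [0.02, 3.11], [-2.88, 2.88]. Speed limits (rad/s): [2.39, 2.39, 3.01, 3.14, 3.14, 3.14].

INTERFACE

Orientations are given as a unit quaternion [w, x, y, z].
In Python, from rig import * gives the robot as it stands.
- The arm moves only by the tool step_arm, never from a script. Its argument "plan" is a list of rows, each an object with "offset": the shift along the tool's x, y, z in cm, a list of three; "rot": the turn, a rotation vector about the tool's x, y, z in degrees, a list of three; "gripper": the finger opening in cm, from 0 to 8.54. In form: [{"offset": [x, y, z], "rot": [wx, wy, wz], "gripper": gripper}, ...]. A call has 1 to 12 rows; each row is the pose to reach, as a shift and turn from the pose commanded when the call began, along the tool's axes at that moment; what a row does not reach only later rows make up. A row lasts 1/10 s, in which the tool goes at most 50 mm and 8.59 degrees, less where a joint would pass 70% of its speed; a pose out of reach is approached as far as the arm can. A call with a gripper value outside its range is refused whole. The fingers move at their own pace and stop on an object; "squeeze" is the grip in N (left out, the last holds). Time passes only in rows, so rows that repeat a pose let the fingers close. It gives the time, the measured TCP pose, the force, the opening and the grip force at its end, in the units of the state.
- sense(): the state, without advancing time (a new reading comes with each control period).
- capture(name): name is "scene" or "top"; returns a dict with "color" (400x640x3 uint8, red, green, blue), "depth" (400x640 float32, mm along the optical axis (not along the pixel's ray), 0 where there is no reading), "vertical_fov" (degrees; the focal length in pixels is half the picture's height over the tangent of half this angle, whatever the lens; pixels are square), "cx", "cy" (the principal point, pixels), "k1" (the pictures are not rectified: a ray, as slopes to the right and down, at radius r is drawn at 1 + k1 r^2 times it, then the intrinsics apply), "rvec" (rotation vector, rad) and "tvec" (3), from world to camera coordinates, as OpenCV has them. Camera axes: x right, y down, z forward; pixel columns grow to the right and rows downward; lengths in mm; the calibration is good to about 2 mm. A picture is of the moment at which its call begins.
- finish_job(): hands the job in; it is judged then, once.
The state is a dict: "time_s": time; "joints": joint angles; "dq": joint speeds; "tau": joint torques, N m; "eef_pos": TCP position; "ee_rot": TCP orientation; "force": force on the tool from outside, world axes, zero at the start; "wrist_torque": the same for the moment, N m; "grip_width": opening from 0.0 (shut) to 1.0 (fully open); "grip_force": force on a finger pad.
Only numpy, scipy, OpenCV 4.12 (cv2) and the standard library are available. Lean on these libraries where they do the work, as an engineer would, in place of code of your own. Each camera call takes 0.05 s, during which the arm holds its last target. There are 200 camera calls.

TASK

In the sample preparation lab the red beaker has just been rinsed. Pick it up, turn it upside down and set it gently down on its mouth in the middle of the round yellow drying pad, then let go and leave it standing there; do not disturb the blue and white beakers.

Things in the scene. Friction and masses are not known exactly. Their poses are not given: they have to be found in the camera images.
- red_beaker: Red plastic beaker: straight open cylinder, no handle, 60 mm outside diameter, 120 mm tall, wall 3 mm, bottom 6 mm, about 120 g, black band near its closed bottom. Starts mouth up on a steel shelf 120 mm above the worktop, open on the robot's side, so a level or nearly level gripper can take it round its middle. Origin: centre of the underside of its closed bottom; z along its axis to the mouth (down once turned over).
- pad: Fixed flat round yellow drying pad, 104 mm diameter, 6 mm thick, on the same shelf and in the same row as the beakers (places about 160 mm apart, any order; the shelf's near edge is about 75 mm nearer the robot than the row, the row runs along y). Origin: centre of its underside; z up, its top 6 mm above the origin.
- blue_beaker: Blue plastic beaker: straight open cylinder, no handle, 60 mm outside diameter, 120 mm tall, wall 3 mm, black band near its closed bottom. Bystander standing mouth up on the shelf. Origin: centre of the underside of its closed bottom; z up to the mouth.
- white_beaker: White plastic beaker: straight open cylinder, no handle, 60 mm outside diameter, 120 mm tall, wall 3 mm, black band near its closed bottom. Bystander already mouth down on the shelf. Origin: centre of its mouth, on the shelf; z up to its closed bottom. About 125 mm beyond the row stand small jars and discs up to 70 mm tall.
Mind the look-alikes: they are no part of the job. Of the things like the red_beaker, leave any that is pink or turquoise; of the rest the larger one is meant.

How it is judged (in metres and radians):
On the way:
1. the gripper holds the red beaker, turned over, low over the drying pad (mouth less than 40 mm above it) (contact force between the fingers and red_beaker above 0.5 N and angle between red_beaker's own z axis and vertical above 2.2 rad and horizontal distance between red_beaker and pad below 0.09 m and z of red_beaker in the frame of pad below 0.166 m), for 0.1 s.
At the end, for the whole second after the job is handed in: The red beaker stands at rest, mouth down, on the drying pad: upside down within 10 degrees, its centre within 25 mm of the pad's centre, its mouth on the pad (horizontal distance between red_beaker and pad below 0.025 m and angle between red_beaker's own z axis and vertical above 2.97 rad and z of red_beaker in the frame of pad between 0.118 and 0.134 m and linear speed of red_beaker below 0.02 m/s and angular speed of red_beaker below 0.2 rad/s); the robot touches nothing.
It fails at once if the blue beaker is moved more than 20 mm or tipped (distance of blue_beaker from where it was at the start of the episode above 0.02 m or angle between blue_beaker's own z axis and vertical above 0.3 rad).
It fails at once if the white beaker is moved more than 20 mm or tipped (distance of white_beaker from where it was at the start of the episode above 0.02 m or angle between white_beaker's own z axis and vertical above 0.3 rad).
It also fails if it takes over 48 s, if anything falls off the work surface, if the arm or the gripper's body presses on something with over 40 N, if the wrist force passes 120 N, or if a joint passes its speed limit or range.

## Working session

There is one attempt and no reset: what is moved stays moved. The work goes in short steps, Python scripts to look and compute and a tool call to move; the robot and the scene stay as the last step left them, time stands still between calls to the robot, and variables do not carry over. Pictures are saved under pics/ and viewed, at most 10 in all, crops included, and the job is handed in when it is done.

Besides the shell and the picture viewer there is one more tool, called as name([rows], argument=value, ...), one row to a line, values as JSON. step_arm: Moves the arm, as the interface text tells. Its arguments: {"type":"object","properties":{"plan":{"type":"array"},"squeeze":{"type":"number"}},"required":["plan"]}

```bash
ls; mkdir -p pics; cat > h.py <<'E'
from rig import *
import numpy as np, cv2
from scipy.spatial.transform import Rotation as R
def cam(c):
    f=200/np.tan(np.radians(c["vertical_fov"])/2)
    return f,R.from_rotvec(np.array(c["rvec"]).ravel()).as_matrix(),np.array(c["tvec"]).ravel()
def ray(c,u,v):
    f,Rm,t=cam(c); d=np.array([(u-c["cx"])/f,(v-c["cy"])/f]); s=d.copy()
    for _ in range(20): s=d/(1+c["k1"]*(s@s))
    return -Rm.T@t, Rm.T@np.array([s[0],s[1],1.0])   # origin, dir (unit depth)
def onplane(c,u,v,z):
    o,d=ray(c,u,v); return o+d*(z-o[2])/d[2]
def atdepth(c,u,v):
    o,d=ray(c,u,v); return o+d*c["depth"][int(round(v)),int(round(u))]
E
python3 - <<'E'
from h import *
s=sense(); print(s)
for n in("scene","top"):
    c=capture(n); np.save(n+".npy",c,allow_pickle=True); cv2.imwrite(f"pics/{n}0.png",c["color"][:,:,::-1])
    print(n,{k:c[k] for k in c if k not in("color","depth")}, ray(c,320,200))
E
```

```text
pics
{'time_s': 0.0, 'joints': array([-1.42741044e+00,  3.13445481e-01,  1.49845400e+00, -4.30755192e-06,
        1.33101351e+00, -2.23405050e-01]), 'dq': array([-0.00137556,  0.00139737, -0.0005653 , -0.00034048,  0.00059626,
       -0.00011821]), 'tau': array([ 8.25972766e-04, -4.12267220e+01, -2.59739703e+01, -1.65597212e-04,
        4.09636748e-03, -3.23841800e-05]), 'eef_pos': array([ 188.23638554, -489.90800329,  303.33096443]), 'ee_rot': array([-6.59722924e-04,  9.83229825e-01,  1.82369611e-01,  2.43158376e-05]), 'force': array([ 0.1775592 , -0.38751968, -1.17852822]), 'wrist_torque': array([-0.01159483,  0.00350441,  0.00189472]), 'grip_force': 0.0, 'grip_width': 0.9981055264941653}
scene {'vertical_fov': 47.13582665652127, 'cx': 324.0651902635204, 'cy': 202.58922293278576, 'k1': -0.007837018035783197, 'rvec': array([ 1.05795677,  2.39559373, -1.03498244]), 'tvec': array([ 427.45961641, -152.48046297, 1277.67783278])} (array([1055.84423297,  378.54048242,  761.79571966]), array([-0.53801057, -0.49789641, -0.68026046]))
top {'vertical_fov': 57.10164483709758, 'cx': 323.3893652301913, 'cy': 198.9165092224616, 'k1': -0.07310311934191104, 'rvec': array([ 2.21203363, -2.20245178,  0.02502624]), 'tvec': array([-103.80701991,  489.40519823,  947.34033669])} (array([ 465.5850013 , -104.3893636 ,  959.20828097]), array([ 0.02246443,  0.01204823, -0.99972191]))
```

View pics/scene0.png

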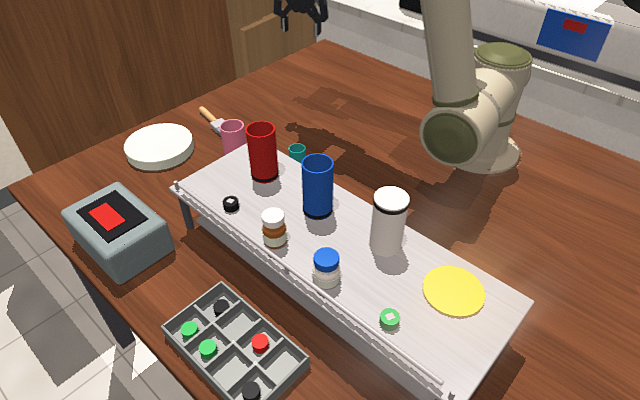

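View pics/top0.png

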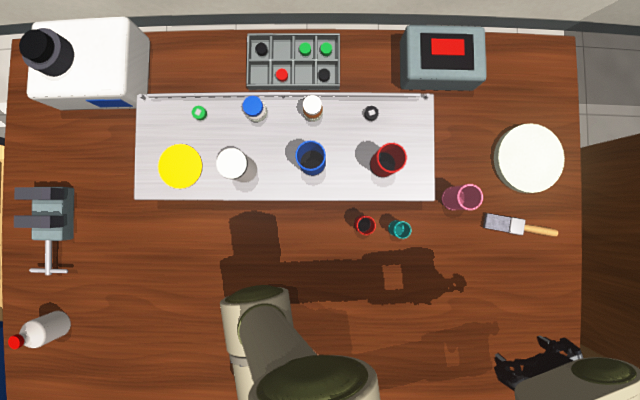

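The scene view shows the red beaker at (262,150), blue at (318,185), white at (388,220), and the pad at (454,291). The top view shows pad (180,166), white (232,163), blue (311,157) and red (389,160).

Candidates in the top view:
- **Large red beaker (389,160):** on the shelf. It fits, being the larger of the two red ones.
- **Small red cup (365,225):** on the worktop, so too small.
- **Pink (469,197) and turquoise (400,229):** excluded by colour.

I'll confirm with an enlarged crop and measure.

```bash
cat > meas.py <<'E'
from h import *
C={n:np.load(n+".npy",allow_pickle=True).item() for n in("scene","top")}
def mask(c,k):
    h=cv2.cvtColor(c["color"],cv2.COLOR_RGB2HSV).astype(int); H,S,V=h[...,0],h[...,1],h[...,2]
    m={"red":((H<6)|(H>174))&(S>170)&(V>50),"blue":(H>105)&(H<125)&(S>150)&(V>40),"yellow":(H>22)&(H<35)&(S>150)&(V>120)}[k]
    return m.astype(np.uint8)
def tri(a,b):
    (o1,d1),(o2,d2)=a,b; A=np.c_[d1,-d2]; x=np.linalg.lstsq(A,o2-o1,rcond=None)[0]
    p,q=o1+x[0]*d1,o2+x[1]*d2; return (p+q)/2,np.linalg.norm(p-q)
if __name__=="__main__":
    for k in("red","blue","yellow"):
        for n,c in C.items():
            nn,l,st,ce=cv2.connectedComponentsWithStats(mask(c,k))
            for i in range(1,nn):
                if st[i,4]>60:
                    cn=max(cv2.findContours((l==i).astype(np.uint8),0,1)[0],key=len)
                    print(k,n,st[i],ce[i].round(1),"ell",np.round(np.hstack(cv2.fitEllipse(cn)),1))
    c=C["top"];a=cv2.resize(c["color"][130:250,330:490],None,fx=4,fy=4,interpolation=2)
    b=cv2.resize(C["scene"]["color"][100:220,200:360],None,fx=4,fy=4,interpolation=2)
    cv2.imwrite("pics/crop.png",cv2.resize(np.hstack([a,b]),(800,300))[:,:,::-1])
E
python3 meas.py
```

```text
red scene [563  19  24  14 207] [574.4  25.6] ell [574.5  25.6   9.6  27.  103.9]
red scene [ 245  120   33   59 1548] [261.9 148.7] ell [261.8 148.4  30.   66.1 173.6]
red scene [ 88 202  38  30 573] [106.4 216.4] ell [106.4 216.4  22.1  33.4 119.1]
red scene [252 334  17  20 260] [259.7 343.1] ell [259.7 343.1  15.7  19.3 175.3]
red top [431  38  34  18 553] [447.4  46.6] ell [447.4  46.5  17.6  41.2  92.7]
red top [276  69  12  12 111] [281.5  74.4] ell [281.5  74.4  10.5  11.7 149.3]
red top [376 143  30  33 168] [389.1 158.3] ell [390.6 158.   27.9  31.   22.3]
red top [355 215  21  21 173] [365.9 225.3] ell [365.  224.9  18.8  20.4 108.8]
red top [  8 334  16  15 183] [ 15.4 341.3] ell [ 15.4 341.3  13.2  15.8  68.1]
blue scene [ 536    8   76   50 1847] [568.9  32.9] ell [570.2  32.4  42.9  69.4  95.6]
blue scene [ 301  153   33   63 1775] [317.1 183.7] ell [317.1 183.3  32.4  69.8 179.7]
blue scene [314 247  25  25 503] [325.9 259.4] ell [325.9 259.4  24.1  24.7  83.1]
blue top [243  96  20  20 309] [252.3 105.5] ell [252.3 105.5  18.5  19.5 159.7]
blue top [ 87 100  44   7 217] [108.4 102.7] ell [107.9 102.7   6.2  42.   91.6]
blue top [296 141  29  34 338] [309.3 156.9] ell [310.5 156.6  28.1  32.9 156.9]
blue top [  0 322   6  78 313] [  1.7 367. ] ell [  3.2 421.5   4.8 181.3 178.5]
yellow top [ 158  144   44   44 1522] [179.7 165.7] ell [179.7 165.7  42.7  43.5  23.4]
```

View pics/crop.png

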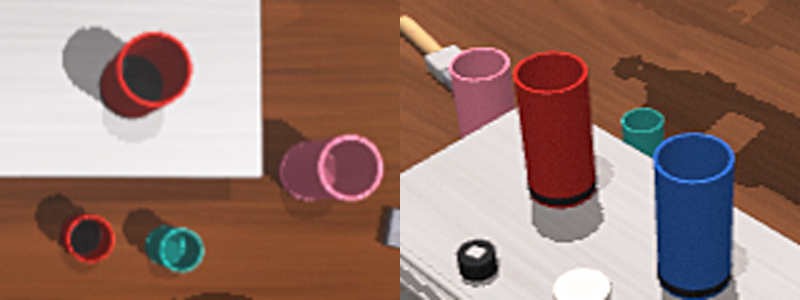

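The crop confirms the large red beaker on the shelf, with its rim centre at about (392,157) in the top view and (261,129) in the scene view. The small red cup stands on the worktop beside the turquoise one.

```bash
python3 - <<'E'
from meas import *
S,T=C["scene"],C["top"]
def m2(s,t): return tri(ray(S,*s),ray(T,*t))
print("red rim",m2((260.8,128.8),(391.7,157.4)))
print("blue rim",m2((317.6,162.8),(312,155.2)))
h=cv2.cvtColor(S["color"],cv2.COLOR_RGB2HSV).astype(int)
m=((h[...,0]>22)&(h[...,0]<36)&(h[...,1]>120)&(h[...,2]>120)).astype(np.uint8); m[:250]=0;m[:,:400]=0
cn=max(cv2.findContours(m,0,1)[0],key=len);e=cv2.fitEllipse(cn);print("pad ell",e)
print("pad",m2(e[0],(179.7,165.7)),onplane(T,179.7,165.7,126),onplane(S,*e[0],126))
# depth checks
for k,n,box in(("red","top",(376,143,30,33)),("blue","top",(296,141,29,34))):
    c=C[n];x,y,w,hh=box;P=[]
    mm=mask(c,k)
    for v in range(y,y+hh):
        for u in range(x,x+w):
            if mm[v,u] and c["depth"][v,u]>0:P.append(atdepth(c,u,v))
    P=np.array(P);z=np.percentile(P[:,2],95);q=P[P[:,2]>z-8]
    (cx,cy),r=cv2.minEnclosingCircle(q[:,:2].astype(np.float32));print(k,"ztop",z,"centre",cx,cy,"r",r,len(q))
c=T
mm=mask(c,"yellow");vv,uu=np.nonzero(mm);print("pad z depth",np.median([atdepth(c,u,v)[2] for u,v in zip(uu,vv)]))
print("white top",atdepth(T,232,163),"shelf",atdepth(T,270,185),"corners",[onplane(T,*p,120).round() for p in((135,199),(435,199),(434,97),(138,95))])
print("pink rim",atdepth(T,469,184),onplane(T,469,197,100))
E
```

```text
red rim (array([ 566.41743984, -236.75648686,  237.25271911]), np.float64(0.5924719607741361))
blue rim (array([569.58295598, -78.62562709, 236.26950975]), np.float64(2.180224448888048))
pad ell ((453.5536193847656, 290.6230773925781), (46.74993896484375, 63.16300964355469), 111.38394927978516)
pad (array([562.60762709, 230.59605475, 121.70120299]), np.float64(0.8048004089607763)) [561.89610029 229.23226927 126.        ] [566.22202146 231.29784156 126.        ]
red ztop 241.8911025229946 centre 566.92724609375 -235.45828247070312 r 28.777565002441406 115
blue ztop 241.73025536117092 centre 569.6372680664062 -75.42688751220703 r 29.302947998046875 137
pad z depth 126.38240576903974
white top [553.86251366  77.99670171 241.42607437] shelf [518.23743719  20.2546272  121.2113268 ] corners [array([485., 338., 120.]), array([ 488., -358.,  120.]), array([ 725., -358.,  120.]), array([731., 338., 120.])]
pink rim [ 531.03572503 -485.88732307    0.63630207] [ 493.4741546  -446.11961648  100.        ]
```

```bash
cat >> h.py <<'E'
def level(az,roll=0,pitch=0):
    """tool z at azimuth az deg, pitch deg up; tool y horizontal (to the right at roll 0), turned by roll about z"""
    a,p=np.radians([az,pitch]); z=np.array([np.cos(a)*np.cos(p),np.sin(a)*np.cos(p),np.sin(p)])
    y=np.array([np.sin(a),-np.cos(a),0]); x=np.cross(y,z)
    return R.from_matrix(np.c_[x,y,z])*R.from_euler("z",roll,degrees=True)
def pose(s=None):
    s=s or sense(); q=s["ee_rot"]; return np.array(s["eef_pos"]),R.from_quat([q[1],q[2],q[3],q[0]])
def go(p,rot=None,frm=None):
    P,Q=frm or pose(); rot=rot or Q
    print("offset",(Q.inv().apply(np.array(p)-P)/10).round(2),"rot",np.degrees((Q.inv()*rot).as_rotvec()).round(2))
def st():
    s=sense(); P,Q=pose(s); m=Q.as_matrix()
    print("t",round(s["time_s"],2),"P",P.round(1),"j",s["joints"].round(3),"z",m[:,2].round(3),"y",m[:,1].round(3),"F",np.round(s["force"],1),"g",round(s["grip_width"],3),round(s["grip_force"],1))
E
python3 - <<'E'
from h import *
P,Q=pose(); go((330,-330,420),Q*R.from_euler("y",20,degrees=True))
E
```

```text
offset [ 18.97  -9.86 -11.64] rot [ 0. 20.  0.]
```

step_arm([
  {"offset": [19, -9.9, -11.6], "rot": [0, 20, 0], "gripper": 8.5},
  {"offset": [19, -9.9, -11.6], "rot": [0, 20, 0], "gripper": 8.5},
  {"offset": [19, -9.9, -11.6], "rot": [0, 20, 0], "gripper": 8.5},
  {"offset": [19, -9.9, -11.6], "rot": [0, 20, 0], "gripper": 8.5},
  {"offset": [19, -9.9, -11.6], "rot": [0, 20, 0], "gripper": 8.5},
  {"offset": [19, -9.9, -11.6], "rot": [0, 20, 0], "gripper": 8.5},
], squeeze=30)

```text
time_s: 0.7
eef_pos: [332.1, -326.8, 422.8]
ee_rot: [-0.03, 0.968, 0.182, 0.172]
force: [-0.5, -0.4, -0.9]
grip_width: 1.001
grip_force: 0.0
```

```bash
python3 -c "
from h import *
st()
# roll needs: print candidates
for az in(-80,-60,-23,15,40):
  for roll in(0,180):
    print(az,roll,end=' ');go((400,-250,400),level(az,roll))"
```

```text
t 0.7 P [ 332.1 -326.8  422.8] j [-1.171  0.07   1.515  0.35   1.543  0.02 ] z [ 0.321  0.12  -0.939] y [ 0.363 -0.932  0.005] F [-0.5 -0.4 -0.9] g 1.001 0.0
-80 0 offset [ 7.79 -4.71  5.25] rot [-86.87  49.69  61.03]
-80 180 offset [ 7.79 -4.71  5.25] rot [-51.4  -89.85 -73.98]
-60 0 offset [ 7.79 -4.71  5.25] rot [-70.08  57.06  49.33]
-60 180 offset [ 7.79 -4.71  5.25] rot [-63.59 -78.11 -91.34]
-23 0 offset [ 7.79 -4.71  5.25] rot [-38.35  66.13  27.18]
-23 180 offset [ 7.79 -4.71  5.25] rot [ -84.1   -48.77 -120.51]
15 0 offset [ 7.79 -4.71  5.25] rot [-5.29 69.85  4.08]
15 180 offset [ 7.79 -4.71  5.25] rot [-100.85   -7.65 -144.24]
40 0 offset [ 7.79 -4.71  5.25] rot [ 16.51  69.33 -11.17]
40 180 offset [ 7.79 -4.71  5.25] rot [ 96.33 -22.94 137.61]
```

step_arm([
  {"offset": [7.8, -4.7, 5.3], "rot": [-5, 70, 4], "gripper": 8.5},
  {"offset": [7.8, -4.7, 5.3], "rot": [-5, 70, 4], "gripper": 8.5},
  {"offset": [7.8, -4.7, 5.3], "rot": [-5, 70, 4], "gripper": 8.5},
  {"offset": [7.8, -4.7, 5.3], "rot": [-5, 70, 4], "gripper": 8.5},
  {"offset": [7.8, -4.7, 5.3], "rot": [-5, 70, 4], "gripper": 8.5},
  {"offset": [7.8, -4.7, 5.3], "rot": [-5, 70, 4], "gripper": 8.5},
  {"offset": [7.8, -4.7, 5.3], "rot": [-5, 70, 4], "gripper": 8.5},
  {"offset": [7.8, -4.7, 5.3], "rot": [-5, 70, 4], "gripper": 8.5},
  {"offset": [7.8, -4.7, 5.3], "rot": [-5, 70, 4], "gripper": 8.5},
  {"offset": [7.8, -4.7, 5.3], "rot": [-5, 70, 4], "gripper": 8.5},
])

```text
time_s: 1.7
eef_pos: [398.5, -253.2, 396.0]
ee_rot: [-0.095, 0.702, 0.089, 0.7]
force: [-1.0, -0.1, -0.7]
grip_width: 0.997
grip_force: 0.0
```

```bash
python3 -c "
from h import *
st()
for az in(-10,0,10):
    print(az,end=' ');go((400,-240,300),level(az))"
```

```text
t 1.7 P [ 398.5 -253.2  396. ] j [-1.251  0.086  2.039  1.6    1.52  -0.546] z [ 0.966  0.259 -0.002] y [ 0.259 -0.966 -0.009] F [-1.  -0.1 -0.7] g 0.997 0.0
-10 offset [-9.61 -1.16  0.51] rot [-25.01   0.22  -0.46]
0 offset [-9.61 -1.16  0.51] rot [-15.01   0.18  -0.47]
10 offset [-9.61 -1.16  0.51] rot [-5.01  0.14 -0.48]
```

```bash
python3 -c "
from h import *
go((427.6,-211.7,300),level(-10))
for p in((365,225),(400,229)): print(atdepth(np.load('top.npy',allow_pickle=True).item(),p[0]+9,p[1]-1))"
```

```text
offset [-9.62 -3.18  3.9 ] rot [-25.01   0.22  -0.46]
[ 428.52787051 -223.04230815   81.18795367]
[ 418.65585204 -309.42245495   71.27215874]
```

step_arm([
  {"offset": [-9.6, -3.2, 3.9], "rot": [-25, 0.2, -0.5], "gripper": 8.5},
  {"offset": [-9.6, -3.2, 3.9], "rot": [-25, 0.2, -0.5], "gripper": 8.5},
  {"offset": [-9.6, -3.2, 3.9], "rot": [-25, 0.2, -0.5], "gripper": 8.5},
  {"offset": [-9.6, -3.2, 3.9], "rot": [-25, 0.2, -0.5], "gripper": 8.5},
  {"offset": [-9.6, -3.2, 3.9], "rot": [-25, 0.2, -0.5], "gripper": 8.5},
])

```text
time_s: 2.2
eef_pos: [428.6, -211.1, 302.4]
ee_rot: [0.061, 0.703, -0.058, 0.706]
force: [0.2, -1.0, 1.6]
grip_width: 0.991
grip_force: 0.0
```

```bash
python3 -c "
from h import *
st()
go((427.6,-211.7,182),level(-10))"
```

```text
t 2.2 P [ 428.6 -211.1  302.4] j [-1.017  0.149  2.314  2.174  1.146 -1.031] z [ 0.986 -0.167  0.004] y [-0.167 -0.986  0.004] F [ 0.2 -1.   1.6] g 0.991 0.0
offset [-12.04   0.03  -0.14] rot [-0.36 -0.25  0.21]
```

step_arm([
  {"offset": [-4, 0, -0.1], "rot": [-0.4, -0.2, 0.2], "gripper": 8.5},
  {"offset": [-8, 0, -0.1], "rot": [-0.4, -0.2, 0.2], "gripper": 8.5},
  {"offset": [-12, 0, -0.1], "rot": [-0.4, -0.2, 0.2], "gripper": 8.5},
  {"offset": [-12, 0, -0.1], "rot": [-0.4, -0.2, 0.2], "gripper": 8.5},
  {"offset": [-12, 0, -0.1], "rot": [-0.4, -0.2, 0.2], "gripper": 8.5},
])

```text
time_s: 2.7
eef_pos: [427.6, -212.5, 182.3]
ee_rot: [0.063, 0.704, -0.064, 0.705]
force: [0.1, -0.4, 1.3]
grip_width: 0.993
grip_force: 0.0
```

```bash
python3 -c "
from h import *
st()
d=np.array([.985,-.174,0])
go(np.array([566.5,-236.2,182])-51*d,level(-10))
c=capture('top');cv2.imwrite('pics/t1.png',cv2.resize(c['color'][130:270,290:490],(800,560),interpolation=cv2.INTER_CUBIC)[:,:,::-1])"
```

```text
t 2.7 P [ 427.6 -212.5  182.3] j [-1.017  0.542  2.359  2.29   1.412 -1.388] z [ 0.984 -0.179  0.002] y [-0.179 -0.984 -0.002] F [ 0.1 -0.4  1.3] g 0.993 0.0
offset [-0.05 -0.12  8.99] rot [ 0.3  -0.11 -0.13]
```

View pics/t1.png

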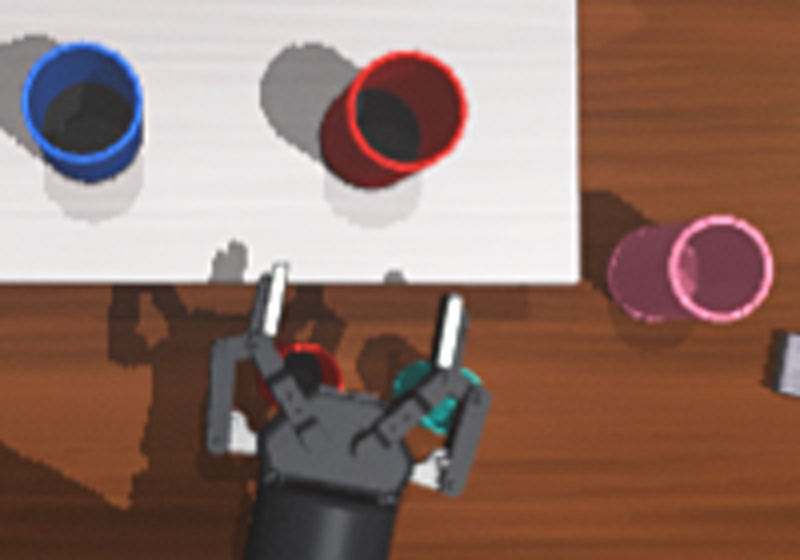

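The picture shows the open fingers, tips at (277,270) and (455,300), pointing at the middle of the red beaker at about (390,125). The line is centred, so I'm advancing and closing.

step_arm([
  {"offset": [0, -0.1, 2], "rot": [0.3, -0.1, -0.1], "gripper": 8.5},
  {"offset": [0, -0.1, 4], "rot": [0.3, -0.1, -0.1], "gripper": 8.5},
  {"offset": [0, -0.1, 6], "rot": [0.3, -0.1, -0.1], "gripper": 8.5},
  {"offset": [0, -0.1, 7.5], "rot": [0.3, -0.1, -0.1], "gripper": 8.5},
  {"offset": [0, -0.1, 8.5], "rot": [0.3, -0.1, -0.1], "gripper": 8.5},
  {"offset": [0, -0.1, 9], "rot": [0.3, -0.1, -0.1], "gripper": 8.5},
  {"offset": [0, -0.1, 9], "rot": [0.3, -0.1, -0.1], "gripper": 8.5},
])

```text
time_s: 3.45
eef_pos: [516.2, -226.6, 182.8]
ee_rot: [0.062, 0.704, -0.061, 0.705]
force: [-0.4, 0.3, 0.0]
grip_width: 0.994
grip_force: 0.0
```

step_arm([
  {"offset": [0, 0, 0], "rot": [0, 0, 0], "gripper": 7},
  {"offset": [0, 0, 0], "rot": [0, 0, 0], "gripper": 6.5},
  {"offset": [0, 0, 0], "rot": [0, 0, 0], "gripper": 6},
  {"offset": [0, 0, 0], "rot": [0, 0, 0], "gripper": 5},
  {"offset": [0, 0, 0], "rot": [0, 0, 0], "gripper": 4},
  {"offset": [0, 0, 0], "rot": [0, 0, 0], "gripper": 4},
  {"offset": [0, 0, 0], "rot": [0, 0, 0], "gripper": 4},
  {"offset": [0, 0, 0], "rot": [0, 0, 0], "gripper": 4},
], squeeze=30)

```text
time_s: 4.25
eef_pos: [516.0, -226.6, 181.0]
ee_rot: [0.062, 0.705, -0.062, 0.704]
force: [-0.9, 0.3, 0.7]
grip_width: 0.702
grip_force: 32.1
```

```bash
python3 -c "
from h import *
st()"
```

```text
t 4.25 P [ 516.  -226.6  181. ] j [-0.829  0.606  2.131  2.447  1.251 -1.316] z [ 0.985 -0.175 -0.002] y [-0.175 -0.985 -0.   ] F [-0.9  0.3  0.7] g 0.702 32.1
```

step_arm([
  {"offset": [1, 0, 0], "rot": [0, 0, 0], "gripper": 4},
  {"offset": [3, 0, 0], "rot": [0, 0, 0], "gripper": 4},
  {"offset": [5.5, 0, 0], "rot": [0, 0, 0], "gripper": 4},
  {"offset": [8, 0, 0], "rot": [0, 0, 0], "gripper": 4},
  {"offset": [11, 0, 0], "rot": [0, 0, 0], "gripper": 4},
  {"offset": [14, 0, 0], "rot": [0, 0, 0], "gripper": 4},
  {"offset": [16.5, 0, 0], "rot": [0, 0, 0], "gripper": 4},
  {"offset": [18, 0, 0], "rot": [0, 0, 0], "gripper": 4},
  {"offset": [18, 0, 0], "rot": [0, 0, 0], "gripper": 4},
  {"offset": [18, 0, 0], "rot": [0, 0, 0], "gripper": 4},
])

```text
time_s: 5.25
eef_pos: [516.1, -226.3, 360.5]
ee_rot: [0.062, 0.705, -0.062, 0.703]
force: [0.8, 0.1, -1.2]
grip_width: 0.705
grip_force: 32.2
```

```bash
python3 -c "
from h import *
st()
d=lambda a:np.array([np.cos(np.radians(a)),np.sin(np.radians(a)),0])
for az,y in((0,-80),(12,80),(30,230.5)):
    go(np.array([564,y,361])-51*d(az),level(az))"
```

```text
t 5.25 P [ 516.1 -226.3  360.5] j [-0.828  0.179  2.044  2.24   0.884 -0.897] z [ 0.985 -0.175 -0.003] y [-0.175 -0.985 -0.001] F [ 0.8  0.1 -1.2] g 0.705 32.2
offset [  0.03 -14.35  -2.87] rot [10.09  0.17 -0.04]
offset [ 2.000e-02 -2.908e+01 -5.370e+00] rot [22.09  0.17 -0.06]
offset [ 1.000e-02 -4.253e+01 -7.190e+00] rot [40.09  0.16 -0.09]
```

step_arm([
  {"offset": [0, -2, -0.4], "rot": [2, 0.2, 0], "gripper": 4},
  {"offset": [0, -5, -0.9], "rot": [4, 0.2, 0], "gripper": 4},
  {"offset": [0, -9, -1.7], "rot": [7, 0.2, 0], "gripper": 4},
  {"offset": [0, -13, -2.5], "rot": [10, 0.2, 0], "gripper": 4},
  {"offset": [0, -17, -3.2], "rot": [14, 0.2, 0], "gripper": 4},
  {"offset": [0, -21, -3.9], "rot": [18, 0.2, 0], "gripper": 4},
  {"offset": [0, -25, -4.6], "rot": [22, 0.2, 0], "gripper": 4},
  {"offset": [0, -29, -5.3], "rot": [26, 0.2, 0], "gripper": 4},
  {"offset": [0, -33, -6], "rot": [30, 0.2, 0], "gripper": 4},
  {"offset": [0, -37, -6.5], "rot": [34, 0.2, 0], "gripper": 4},
  {"offset": [0, -40.5, -7], "rot": [38, 0.2, 0], "gripper": 4},
  {"offset": [0, -42.5, -7.2], "rot": [40, 0.2, 0], "gripper": 4},
])

```text
time_s: 6.45
eef_pos: [518.7, 207.3, 360.0]
ee_rot: [-0.185, 0.683, 0.184, 0.682]
force: [-0.4, 0.0, -1.3]
grip_width: 0.702
grip_force: 32.4
```

```bash
python3 -c "
from h import *
st()"
```

```text
t 6.45 P [518.7 207.3 360. ] j [-0.003  0.161  2.07   2.378  0.821 -0.991] z [ 0.864  0.504 -0.   ] y [ 0.504 -0.864 -0.001] F [-0.4  0.  -1.3] g 0.702 32.4
```

step_arm([
  {"offset": [0, 0, 0], "rot": [0, 0, 4], "gripper": 4},
  {"offset": [0, 0, 0], "rot": [0, 0, 12], "gripper": 4},
  {"offset": [0, 0, 0], "rot": [0, 0, 20], "gripper": 4},
  {"offset": [0, 0, 0], "rot": [0, 0, 28], "gripper": 4},
  {"offset": [0, 0, 0], "rot": [0, 0, 36], "gripper": 4},
  {"offset": [0, 0, 0], "rot": [0, 0, 44], "gripper": 4},
  {"offset": [0, 0, 0], "rot": [0, 0, 52], "gripper": 4},
  {"offset": [0, 0, 0], "rot": [0, 0, 60], "gripper": 4},
  {"offset": [0, 0, 0], "rot": [0, 0, 68], "gripper": 4},
  {"offset": [0, 0, 0], "rot": [0, 0, 76], "gripper": 4},
  {"offset": [0, 0, 0], "rot": [0, 0, 84], "gripper": 4},
  {"offset": [0, 0, 0], "rot": [0, 0, 90], "gripper": 4},
])

```text
time_s: 7.65
eef_pos: [519.1, 205.1, 359.9]
ee_rot: [0.614, -0.611, 0.356, -0.351]
force: [0.1, 0.2, -1.0]
grip_width: 0.701
grip_force: 32.7
```

step_arm([
  {"offset": [0, 0, 0], "rot": [0, 0, 8], "gripper": 4},
  {"offset": [0, 0, 0], "rot": [0, 0, 16], "gripper": 4},
  {"offset": [0, 0, 0], "rot": [0, 0, 24], "gripper": 4},
  {"offset": [0, 0, 0], "rot": [0, 0, 32], "gripper": 4},
  {"offset": [0, 0, 0], "rot": [0, 0, 40], "gripper": 4},
  {"offset": [0, 0, 0], "rot": [0, 0, 48], "gripper": 4},
  {"offset": [0, 0, 0], "rot": [0, 0, 56], "gripper": 4},
  {"offset": [0, 0, 0], "rot": [0, 0, 64], "gripper": 4},
  {"offset": [0, 0, 0], "rot": [0, 0, 72], "gripper": 4},
  {"offset": [0, 0, 0], "rot": [0, 0, 80], "gripper": 4},
  {"offset": [0, 0, 0], "rot": [0, 0, 88], "gripper": 4},
  {"offset": [0, 0, 0], "rot": [0, 0, 90], "gripper": 4},
])

```text
time_s: 8.85
eef_pos: [519.1, 205.1, 359.9]
ee_rot: [0.682, -0.181, 0.684, 0.185]
force: [0.1, -0.1, -2.0]
grip_width: 0.7
grip_force: 32.7
```

```bash
python3 -c "
from h import *
st()
d=np.array([np.cos(np.pi/6),.5,0])
go(np.array([563,230.5,230])-51*d,level(30,180))
for n in('scene','top'):
    c=capture(n);np.save(n+'2.npy',c,allow_pickle=True)
    b=c['color'][100:340,300:620] if n=='scene' else c['color'][60:300,60:380]
    globals()[n]=b
cv2.imwrite('pics/s2.png',cv2.resize(np.hstack([scene,top]),(800,300))[:,:,::-1])"
```

```text
t 8.85 P [519.1 205.1 359.9] j [-0.007  0.16   2.071  2.378  0.821  2.155] z [ 0.866  0.5   -0.   ] y [-0.5    0.866  0.006] F [ 0.1 -0.1 -2. ] g 0.7 32.7
offset [12.99 -0.08 -0.02] rot [ 0.01 -0.02 -0.35]
```

View pics/s2.png

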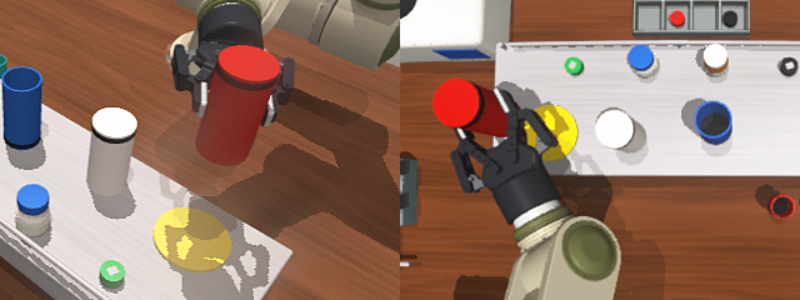

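The beaker is held upside down over the pad, black band on top. The closed bottom's disc is centred at about scene (500,153) and top (110,142). I'm measuring where its axis actually stands.

```bash
python3 - <<'E'
from meas import *
S=np.load("scene2.npy",allow_pickle=True).item();T=np.load("top2.npy",allow_pickle=True).item()
def disc(c,x0,x1,y0,y1):
    h=cv2.cvtColor(c["color"],cv2.COLOR_RGB2HSV).astype(int)
    m=(((h[...,0]<6)|(h[...,0]>174))&(h[...,1]>170)&(h[...,2]>215 if c is T else h[...,2]>190)).astype(np.uint8)
    k=np.zeros_like(m);k[y0:y1,x0:x1]=m[y0:y1,x0:x1]
    cn=max(cv2.findContours(k,0,1)[0],key=len);return cv2.fitEllipse(cv2.convexHull(cn))
es,et=disc(S,470,530,130,172),disc(T,80,140,115,170);print(es,et)
print(tri(ray(S,*es[0]),ray(T,*et[0])))
# depth: points on disc in top view
P=[atdepth(T,u,v) for u in range(100,121) for v in range(133,152)];P=np.array(P);P=P[P[:,2]>400]
A=np.c_[P[:,:2],np.ones(len(P))];s=np.linalg.lstsq(A,P[:,2],rcond=None)[0];print("plane slope deg",np.degrees(s[:2]),"z",np.median(P[:,2]),len(P))
P=np.array([atdepth(T,u,v) for u in range(85,140) for v in range(115,170) if T["depth"][v,u]>0]);q=P[(P[:,2]>412)&(P[:,2]<432)]
print(cv2.minEnclosingCircle(q[:,:2].astype(np.float32)),len(q))
E
```

```text
((498.8771667480469, 150.01309204101562), (26.79993438720703, 49.43427658081055), 102.72200775146484) ((104.1881103515625, 141.72012329101562), (36.028221130371094, 38.20151901245117), 23.068857192993164)
(array([565.43018605, 230.72439784, 418.93123965]), np.float64(1.6019748842919563))
plane slope deg [-0.23659275  0.43241704] z 421.0011962446464 399
((563.9256591796875, 229.53720092773438), 31.470563888549805) 1266
```

The beaker stands level and centred to about 2 mm, mouth at z≈301, so the drop to the pad is about 175 mm.

step_arm([
  {"offset": [2, 0, 0], "rot": [0, 0, 0], "gripper": 4},
  {"offset": [5, 0, 0], "rot": [0, 0, 0], "gripper": 4},
  {"offset": [8, 0, 0], "rot": [0, 0, 0], "gripper": 4},
  {"offset": [11, 0, 0], "rot": [0, 0, 0], "gripper": 4},
  {"offset": [13.5, 0, 0], "rot": [0, 0, 0], "gripper": 4},
  {"offset": [15.5, 0, 0], "rot": [0, 0, 0], "gripper": 4},
  {"offset": [16.5, 0, 0], "rot": [0, 0, 0], "gripper": 4},
  {"offset": [16.8, 0, 0], "rot": [0, 0, 0], "gripper": 4},
  {"offset": [16.8, 0, 0], "rot": [0, 0, 0], "gripper": 4},
  {"offset": [16.8, 0, 0], "rot": [0, 0, 0], "gripper": 4},
])

```text
time_s: 9.95
eef_pos: [520.2, 204.7, 194.3]
ee_rot: [0.684, -0.182, 0.682, 0.183]
force: [-0.2, -0.4, -0.2]
grip_width: 0.701
grip_force: 32.7
```

step_arm([
  {"offset": [0.1, 0, 0], "rot": [0, 0, 0], "gripper": 4},
  {"offset": [0.2, 0, 0], "rot": [0, 0, 0], "gripper": 4},
  {"offset": [0.3, 0, 0], "rot": [0, 0, 0], "gripper": 4},
  {"offset": [0.4, 0, 0], "rot": [0, 0, 0], "gripper": 4},
  {"offset": [0.5, 0, 0], "rot": [0, 0, 0], "gripper": 4},
  {"offset": [0.5, 0, 0], "rot": [0, 0, 0], "gripper": 4},
])

```text
time_s: 10.55
eef_pos: [520.1, 204.6, 188.2]
ee_rot: [0.684, -0.182, 0.683, 0.183]
force: [0.0, 0.9, -1.4]
grip_width: 0.703
grip_force: 32.7
```

```bash
python3 -c "
from h import *
st()"
```

```text
t 10.55 P [520.1 204.6 188.2] j [-0.008  0.579  2.158  2.575  1.226  1.785] z [0.867 0.499 0.002] y [-0.499  0.867  0.001] F [ 0.   0.9 -1.4] g 0.703 32.7
```

step_arm([
  {"offset": [0.1, 0, 0], "rot": [0, 0, 0], "gripper": 4},
  {"offset": [0.2, 0, 0], "rot": [0, 0, 0], "gripper": 4},
  {"offset": [0.2, 0, 0], "rot": [0, 0, 0], "gripper": 4},
])

```text
time_s: 10.85
eef_pos: [520.1, 204.6, 186.2]
ee_rot: [0.684, -0.182, 0.683, 0.183]
force: [0.5, 0.7, -1.0]
grip_width: 0.707
grip_force: 32.7
```

step_arm([
  {"offset": [0.1, 0, 0], "rot": [0, 0, 0], "gripper": 4},
  {"offset": [0.1, 0, 0], "rot": [0, 0, 0], "gripper": 4},
])

```text
time_s: 11.05
eef_pos: [520.1, 204.6, 185.3]
ee_rot: [0.684, -0.182, 0.683, 0.183]
force: [-0.3, -0.1, -1.3]
grip_width: 0.704
grip_force: 32.7
```

step_arm([
  {"offset": [0.1, 0, 0], "rot": [0, 0, 0], "gripper": 4},
  {"offset": [0.1, 0, 0], "rot": [0, 0, 0], "gripper": 4},
])

```text
time_s: 11.25
eef_pos: [520.2, 204.7, 185.0]
ee_rot: [0.685, -0.182, 0.682, 0.183]
force: [-1.6, -1.4, 4.4]
grip_width: 0.704
grip_force: 32.8
```

step_arm([
  {"offset": [0.1, 0, 0], "rot": [0, 0, 0], "gripper": 4},
  {"offset": [0.1, 0, 0], "rot": [0, 0, 0], "gripper": 4},
])

```text
time_s: 11.45
eef_pos: [520.4, 204.8, 184.8]
ee_rot: [0.685, -0.182, 0.681, 0.183]
force: [-4.2, -0.8, 9.5]
grip_width: 0.701
grip_force: 33.0
```

Contact with the pad. I'm easing back 1 mm, opening and withdrawing straight back.

step_arm([
  {"offset": [-0.1, 0, 0], "rot": [0, 0, 0], "gripper": 4},
  {"offset": [-0.1, 0, 0], "rot": [0, 0, 0], "gripper": 6},
  {"offset": [-0.1, 0, 0], "rot": [0, 0, 0], "gripper": 6.3},
  {"offset": [-0.1, 0, 0], "rot": [0, 0, 0], "gripper": 7},
  {"offset": [-0.1, 0, 0], "rot": [0, 0, 0], "gripper": 8.5},
  {"offset": [-0.1, 0, 0], "rot": [0, 0, 0], "gripper": 8.5},
  {"offset": [-0.1, 0, 0], "rot": [0, 0, 0], "gripper": 8.5},
  {"offset": [-0.1, 0, 0], "rot": [0, 0, 0], "gripper": 8.5},
])

```text
time_s: 12.25
eef_pos: [520.1, 204.6, 184.3]
ee_rot: [0.684, -0.182, 0.683, 0.183]
force: [-0.2, 0.4, 0.1]
grip_width: 1.001
grip_force: 0.0
```

```bash
python3 -c "
from h import *
st()
c=capture('top');a=c['color'][100:240,100:300];c=capture('scene');b=c['color'][180:320,380:580]
cv2.imwrite('pics/r.png',cv2.resize(np.hstack([a,b]),(800,280),interpolation=2)[:,:,::-1])"
```

```text
t 12.25 P [520.1 204.6 184.3] j [-0.008  0.59   2.157  2.577  1.235  1.778] z [0.867 0.499 0.002] y [-0.499  0.867  0.001] F [-0.2  0.4  0.1] g 1.001 0.0
```

View pics/r.png

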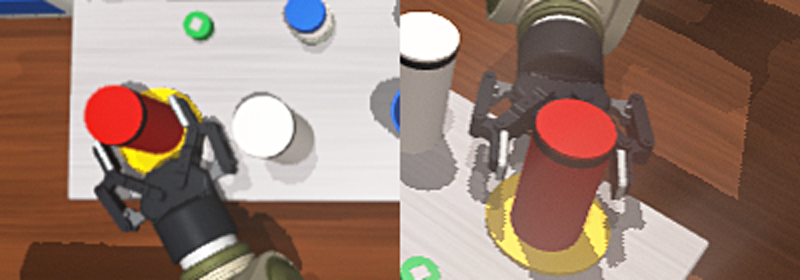

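The beaker stands upright on its mouth in the middle of the pad: closed bottom at (116,117) in the left half, base ringed by yellow at about (548,235) in the right half. The fingers are clear on both sides, so I'm backing out.

step_arm([
  {"offset": [0, 0, -1], "rot": [0, 0, 0], "gripper": 8.5},
  {"offset": [0, 0, -2.5], "rot": [0, 0, 0], "gripper": 8.5},
  {"offset": [0, 0, -4], "rot": [0, 0, 0], "gripper": 8.5},
  {"offset": [0, 0, -6], "rot": [0, 0, 0], "gripper": 8.5},
  {"offset": [0, 0, -8], "rot": [0, 0, 0], "gripper": 8.5},
  {"offset": [0, 0, -9.5], "rot": [0, 0, 0], "gripper": 8.5},
  {"offset": [0, 0, -10], "rot": [0, 0, 0], "gripper": 8.5},
  {"offset": [0, 0, -10], "rot": [0, 0, 0], "gripper": 8.5},
  {"offset": [0, 0, -10], "rot": [0, 0, 0], "gripper": 8.5},
])

```text
time_s: 13.25
eef_pos: [433.8, 154.8, 184.3]
ee_rot: [0.684, -0.182, 0.682, 0.183]
force: [-0.0, 0.7, 0.4]
grip_width: 0.994
grip_force: 0.0
```

```bash
python3 - <<'E'
from meas import *
st()
T=capture("top");b=capture("scene")
P=np.array([atdepth(T,u,v) for u in range(120,215) for v in range(120,210) if T["depth"][v,u]>0]);q=P[(P[:,2]>238)&(P[:,2]<258)]
print("red top",cv2.minEnclosingCircle(q[:,:2].astype(np.float32)),np.median(q[:,2]),len(q))
cv2.imwrite('pics/e.png',np.hstack([T["color"][60:300,100:480],b["color"][100:340,220:600]])[:,:,::-1])
E
```

```text
t 13.25 P [433.8 154.8 184.3] j [-0.197  0.524  2.424  2.414  1.428  1.699] z [0.867 0.499 0.002] y [-0.499  0.867  0.   ] F [-0.   0.7  0.4] g 0.994 0.0
red top ((566.094482421875, 229.48410034179688), 30.857011795043945) 246.22771097460804 757
```

View pics/e.png

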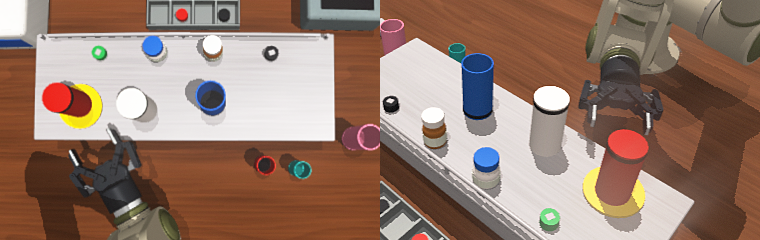

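The red beaker stands on the pad, at (58,97) in the left half and (622,175) in the right. Its top is at z = 246 and it is about 3 mm off centre. Blue and white have not moved and the gripper is clear, so I'm handing in.

```bash
python3 -c "
from rig import *
print(finish_job())"
```

```text
the job is handed in; nothing more can be done
None
```

The red beaker is standing upside down on the yellow pad, about 3 mm off centre, released and with the gripper clear; the blue and white beakers look unmoved, and the job is handed in (the hand-in call returned no verdict).

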